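# Zero a carat balance with its empty dish

## Robot

A 6-joint arm with a two-finger parallel gripper is mounted at the origin on a cart in front of the work surface, level with it; the furniture and walls round the work are solid. World frame = base frame: x ahead of the robot, y to its left, z up, the work surface at z = 0. Lengths are in m, angles in rad, forces in N, time in s.
With the tool pointing down it reaches from about 0.25 to 0.85 m from the base axis. Payload 12.5 kg.
Tool frame: the origin (TCP) lies between the finger pads; the fingertips stand 22 mm ahead of it and the grasp point (between the pads) lies 3 mm ahead of it; z points along the fingers, y is the line along which they close (so a half turn about z gives the same grasp; the last joint's range is limited). The gripper opens to 93 mm and grips with 3 to 60 N. Pads are 15 mm wide; open, the fingers measure 128 mm over their backs; the gripper's body (75 mm by 188 mm) begins 65 mm behind the grasp point.
Start: joints at [-1.315, 0.351, 1.652, -0, 1.139, -0.085], TCP at [0.184, -0.518, 0.241] pointing down, gripper open.
Joint ranges: [-2.75, 2.75], [-0.79, 2.1], [0.01, 2.65], [-1.57, 4.71], [0.07, 3.14], [-2.87, 2.87]. Speed limits (rad/s): [2.22, 2.22, 2.79, 3.14, 3.14, 3.14].

## Interface

Orientations are given as a rotation vector (axis times angle).
In Python, from cell import monitor, cams, job gives the robot as it stands.
- The arm moves only by the tool play_rows, never from a script. Its argument "moves" is text: rows parted by semicolons, each of 7 numbers parted by spaces: the shift along the tool's x, y, z in m, then the turn, a rotation vector about the tool's x, y, z in rad, then the finger opening in m, from 0 to 0.093. A call has exactly 8 rows; each row is the pose to reach, as a shift and turn from the pose commanded when the call began, along the tool's axes at that moment; what a row does not reach only later rows make up. A row lasts 1/12 s, in which the tool goes at most 41.7 mm and 7.16 degrees, less where a joint would pass 70% of its speed; a pose out of reach is approached as far as the arm can. A call with a gripper value outside its range is refused whole. The fingers move at their own pace and stop on an object; the grip force is fixed at half the most. Time passes only in rows, so rows that repeat a pose let the fingers close, or fill a call up. It gives the time, the measured TCP pose, the force, the opening and the grip force at its end, in the units of the state.
- monitor.sense(): the state, without advancing time (a new reading comes with each control period).
- cams.camera(name): name is "side" or "top" or "wrist"; returns the picture (480x640x3 uint8, blue, green, red); there is no depth.
- cams.camera_info(name): a dict with "fx", "fy", "cx", "cy" (pixels), "camera_from_world" (4x4, takes a point from world to camera coordinates); the wrist camera has in their place "mount" (4x4, takes a point from camera to tool coordinates, whose origin is the TCP and whose axes are the flange's). Camera axes: x right, y down, z forward; pixel columns grow to the right and rows downward; lengths in m; the calibration is good to about 2 mm. A picture is of the moment at which its call begins: read the wrist's pose just before it. camera_info takes no time and is no camera call.
- job.close_job(): hands the job in; it is judged then, once.
The state is a dict: "t": time; "q": joint angles; "dq": joint speeds; "tau": joint torques, N m; "position": TCP position; "tool_rot": TCP orientation; "force": force on the tool from outside, world axes, zero at the start; "ft_torque": the same for the moment, N m; "width": finger opening in m; "grasp_force": force on a finger pad.
Only numpy, scipy, OpenCV 4.12 (cv2) and the standard library are available. Lean on these libraries where they do the work, as an engineer would, in place of code of your own. Each camera call takes 0.05 s, during which the arm holds its last target. There are 200 camera calls.

## Task

Get the carat balance ready to weigh a stone: with a fingertip lightly tap the round power key to wake it, then the small square unit key to change it to carats, gently push the open draught cover fully shut, and only then tap the wide tare key so that the empty dish reads zero. Let each key spring back before the next step, press one key at a time, and press neither the tare key before the cover is shut nor the power and unit keys once it is. Do not pick up or shift the balance, the dish on its pan or the things lying round it.

Things in the scene. Friction and masses are not known exactly. Their poses are not given: they have to be found in the camera images.
- balance: carat balance loose on four rubber feet, 2.4 kg, white and grey housing 210 (x) x 190 (y) x 50 mm. Origin: centre of its underside, on the bench. x points from its front (keys) to its back (cover hinge), y to its left seen from the front, z up; yaw within 0.35 rad. Behind the keys a dark display 60 mm high, then the clear draught chamber: x -22 to 92, y -65 to 65, top z 94 mm
- pan_centre (a point): middle of the top of the round steel weighing pan, 78 mm across, in the draught chamber (balance x +35, y 0, z 58 mm)
- power_cap: cap of the power key, its origin in the middle of its top face: the round key, 22 mm across, at the left end of the row (balance x -82, y +60 mm). At rest 8 mm above the housing and 58 mm above the bench
- unit_cap: cap of the unit key, its origin in the middle of its top face: the small square key, 17 x 17 mm, in the middle of the row (balance x -82, y 0). At rest 58 mm above the bench
- tare_cap: cap of the tare key, its origin in the middle of its top face: the wide bar-shaped key, 20 (x) x 40 (y) mm, at the right end of the row (balance x -82, y -60 mm). At rest 58 mm above the bench
- power_key (a joint): travel of the power key in m: 0 at rest, 0.006 fully down on a hard stop. Sprung: starts at 1.5 N, 4.5 N at 0.002, 10.5 N at 0.006; it counts as tapped beyond 0.002 and springs back when let go
- unit_key (a joint): travel of the unit key, same spring and travel as the power key
- tare_key (a joint): travel of the tare key, same spring and travel as the power key
- cover (a joint): opening angle of the draught cover in rad: 0 shut (lying level on the chamber walls), 1.4 the most. It starts open between 0.85 and 1.15, its front edge raised, leaning forward over the chamber. Stiff hinge: it stays wherever it is left and takes about 1 N at the front edge to move; at 0 it meets a hard stop
- cover_edge (a point): point on the cover's outer face (top face when shut), midway along the front edge, 120 mm from the hinge axis; shut, it is 100 mm above the bench. The cover is a clear plate 125 x 134 mm wide, 6 mm thick, framed in grey, with a 36 mm wide finger tab 12 mm past the middle of the front edge. Site axes: x along the plate to the hinge, z out of the outer face
- cover_hinge (a point): middle of the cover's hinge axis, at the back of the balance (balance x +96, y 0, z 97 mm). The hinge axis runs along the balance's y
- dish: empty round aluminium weighing dish, 52 mm across, 15 mm high, 25 g, standing loose in the middle of the pan. Origin: centre of its underside; z up
- check_weight: brass check weight with a knob, 29 mm across, 52 mm high, 200 g, standing on the bench to the left of the balance. Origin: centre of its underside
- loupe: black eye loupe, a cone 34 mm across and 28 mm high, standing on the bench to the right of the balance. Origin: centre of its underside
- pliers: flat-nose pliers with dark handles, 134 x 41 x 13 mm, lying on the bench further to the right, near the front. Origin: centre of the underside
- paste_pot: low round pot with a lid, 65 mm across, 29 mm high, standing on the bench further to the right, at the back. Origin: centre of its underside
Things that resemble listed ones, but are neither listed nor needed, are in the scene too. What is shaped like the dish but green or red is not meant.

How it is judged:
On the way, in this order (a step that is already met when the one before it is completed fails the run):
1. the power key is tapped (value of joint power_key above 0.002 m and value of joint cover above 0.3 rad), for 0.02 s.
2. power key back up, then the unit key is tapped (value of joint unit_key above 0.002 m and value of joint power_key below 0.001 m and value of joint cover above 0.3 rad), for 0.02 s.
3. unit key back up, then the draught cover is pushed shut (value of joint cover below 0.06 rad and value of joint unit_key below 0.001 m), for 0.1 s.
4. with the cover shut, the tare key is tapped (value of joint tare_key above 0.002 m and value of joint cover below 0.06 rad), for 0.02 s.
At the end, for the whole second after the job is handed in: the cover is shut (within 0.06 rad), all three keys are up again (within 1 mm), the balance stands within 12 mm of where it was, the dish stands on the pan within 20 mm of its centre, everything is at rest and the things round about are within 12 mm of where they were (all of step 3 and value of joint each of power_key, tare_key below 0.001 m and horizontal distance between dish and pan_centre below 0.02 m and distance of each of balance, check_weight, loupe, pliers, paste_pot from where it was at the start of the episode below 0.012 m and angle between balance's own z axis and vertical below 0.03 rad and z of dish in the frame of balance between 0.054 and 0.062 m and linear speed of each of dish, balance below 0.01 m/s); the robot touches nothing.
It fails at once if a key is pressed at the wrong time: tare with the cover open, power or unit with the cover shut, or two keys at once ((value of joint tare_key above 0.002 m and value of joint cover above 0.08 rad) or (value of joint any of power_key, unit_key above 0.002 m and value of joint cover below 0.2 rad) or value of joint each of power_key, unit_key above 0.002 m or value of joint each of unit_key, tare_key above 0.002 m or value of joint each of power_key, tare_key above 0.002 m).
It fails at once if the robot is rough: over 25 N on a key, over 40 N on the cover or housing, or the cover slammed faster than 4 rad/s (contact force between any of the fingers, the arm and power_cap above 25 N or contact force between any of the fingers, the arm and unit_cap above 25 N or contact force between any of the fingers, the arm and tare_cap above 25 N or contact force between any of the fingers, the arm and balance above 40 N or velocity of joint cover below -4 rad/s).
It fails at once if the balance is shoved over 20 mm, lifted or tipped (distance of balance from where it was at the start of the episode above 0.02 m or height (world z) of balance above 0.006 m or angle between balance's own z axis and vertical above 0.06 rad).
It fails at once if the dish is lifted off the pan or shifted over 20 mm from its centre (z of dish in the frame of balance above 0.066 m or z of dish in the frame of balance below 0.05 m or horizontal distance between dish and pan_centre above 0.02 m).
It fails at once if a thing beside the balance (check weight, loupe, pliers, paste pot) is moved over 15 mm (distance of any of check_weight, loupe, pliers, paste_pot from where it was at the start of the episode above 0.015 m).
It also fails if it takes over 54 s, if anything falls off the work surface, if the arm or the gripper's body presses on something with over 40 N, if the wrist force passes 120 N, or if a joint passes its speed limit or range.

## Working session

There is one attempt and no reset: what is moved stays moved. The work goes in short steps, Python scripts to look and compute and a tool call to move; the robot and the scene stay as the last step left them, time stands still between calls to the robot, and variables do not carry over. Pictures are saved under pics/ and viewed, at most 10 in all, crops included, and the job is handed in when it is done.

Besides the shell and the picture viewer there is one more tool, called after "Request:" by a JSON object that holds its "name" and its "arguments", one argument or row to a line. play_rows: Moves the arm, as the interface text tells. Its arguments: {"type":"object","properties":{"moves":{"type":"string"}},"required":["moves"]}

```bash
mkdir -p pics; python3 - <<'E'
from cell import monitor,cams,job
import cv2,numpy as np
s=monitor.sense();print(s['t'],s['position'],s['tool_rot'],s['width'],s['force'])
for n in('top','side'):
    cv2.imwrite(f'pics/{n}0.png',cams.camera(n)); i=cams.camera_info(n);print(n,i)
print(cams.camera_info('wrist'))
E
```

```text
0.0 [ 0.1837708  -0.51804384  0.24007257] [-3.09490216e+00 -5.32594028e-01  2.19870202e-04] 0.09298021197119516 [ 0.10363061 -0.00897996  0.7366963 ]
top {'fx': 596.1194457727055, 'fy': 596.1194457727055, 'cx': 316.1988155736178, 'cy': 243.7159791453045, 'camera_from_world': array([[-2.36052621e-03, -9.99996454e-01, -1.23250047e-03,
        -5.89733196e-02],
       [-9.94181098e-01,  2.47953108e-03, -1.07693063e-01,
         6.09653222e-01],
       [ 1.07695737e-01,  9.71116373e-04, -9.94183426e-01,
         1.10916613e+00],
       [ 0.00000000e+00,  0.00000000e+00,  0.00000000e+00,
         1.00000000e+00]])}
side {'fx': 448.33522257834636, 'fy': 448.33522257834636, 'cx': 313.87991503721946, 'cy': 237.61051034300286, 'camera_from_world': array([[-0.87540405, -0.48336957,  0.00464846,  0.45039415],
       [-0.26240721,  0.46711121, -0.84436341,  0.26955653],
       [ 0.40596824, -0.74037894, -0.53575071,  0.65628424],
       [ 0.        ,  0.        ,  0.        ,  1.        ]])}
{'fx': 397.38402813986875, 'fy': 397.38402813986875, 'cx': 319.6547790203001, 'cy': 243.29202594445815, 'mount': array([[-9.90581477e-04, -9.62102867e-01, -2.72684968e-01,
         7.64268554e-02],
       [ 9.99999390e-01, -1.08637914e-03,  2.00332311e-04,
         1.18503683e-04],
       [-4.88979550e-04, -2.72684603e-01,  9.62103356e-01,
        -1.45593690e-01],
       [ 0.00000000e+00,  0.00000000e+00,  0.00000000e+00,
         1.00000000e+00]])}
```

View pics/top0.png

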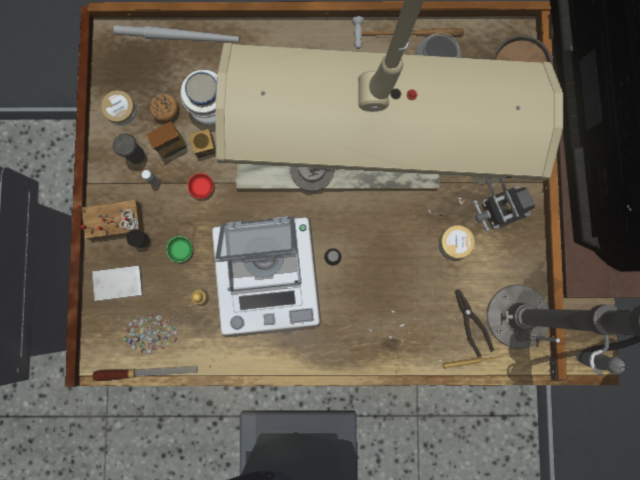

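View pics/side0.png

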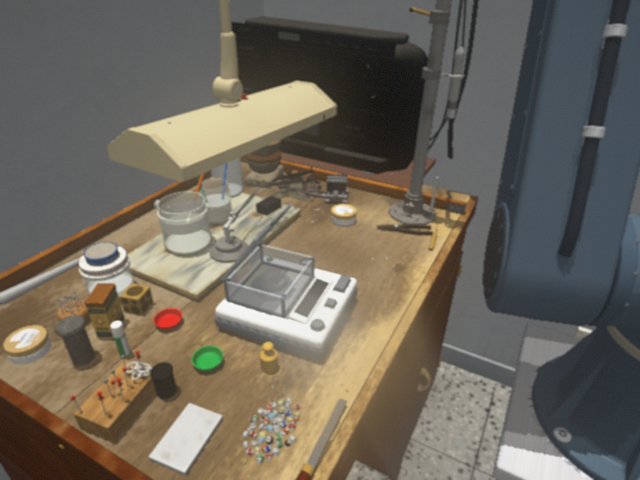

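The top view shows the balance at about (265,275), with its keys at power (237,322), unit (268,320) and tare (302,316). The lamp hood is behind it. The check weight is at (199,297) and the loupe at (333,257). The side view shows the balance at about (290,300). I'll enlarge both to confirm the keys and the cover edge.

```bash
python3 - <<'E'
import cv2,numpy as np
a=cv2.imread('pics/top0.png')[205:345,180:350];b=cv2.imread('pics/side0.png')[235:365,205:370]
a=cv2.resize(a,(680,560),interpolation=cv2.INTER_CUBIC);cv2.imwrite('pics/topc.png',a)
cv2.imwrite('pics/sidec.png',cv2.resize(b,None,fx=4,fy=4,interpolation=cv2.INTER_CUBIC))
E
```

```text
(no output)
```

View pics/topc.png

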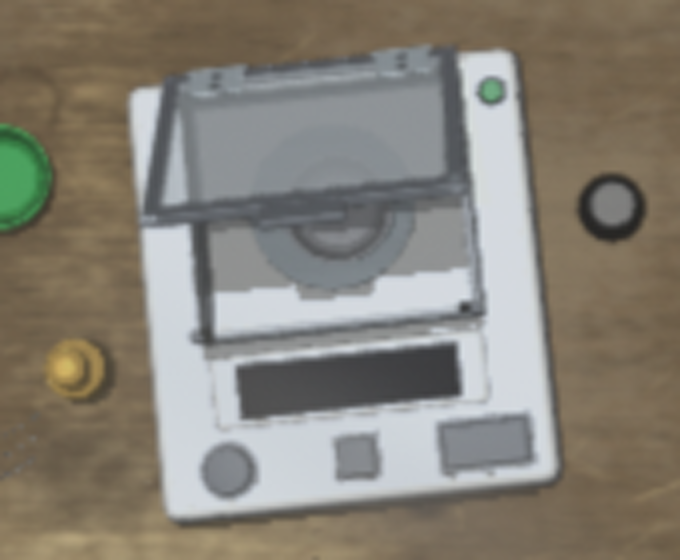

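View pics/sidec.png

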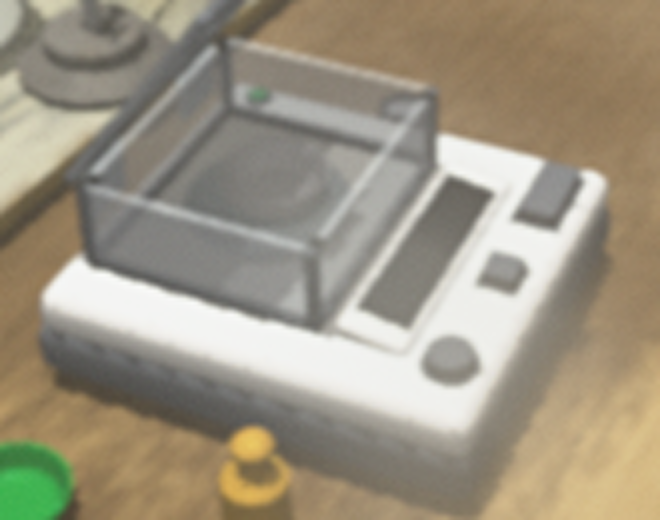

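The crops confirm the keys. Power is the round one at top (237,322), unit is the square one at (269,319), and tare is the wide bar at (301,316). The cover's front edge runs from top (217,260) to (297,252). In the side view the cover is edge-on.

```bash
cat > h.py <<'E'
from cell import monitor,cams,job
import cv2,numpy as np
from scipy.spatial.transform import Rotation as R
def ray(n,p):
    i=cams.camera_info(n);M=i['camera_from_world']
    d=np.array([(p[0]-i['cx'])/i['fx'],(p[1]-i['cy'])/i['fy'],1]);r=M[:3,:3].T
    return -r@M[:3,3],r@d
def plane(n,p,z):
    o,d=ray(n,p);return o+d*(z-o[2])/d[2]
def proj(n,P):
    i=cams.camera_info(n);M=i['camera_from_world'];c=M[:3,:3]@P+M[:3,3]
    return np.array([i['fx']*c[0]/c[2]+i['cx'],i['fy']*c[1]/c[2]+i['cy']])
E
python3 - <<'E'
from h import *
a=cv2.imread('pics/top0.png')
g=cv2.cvtColor(a,cv2.COLOR_BGR2GRAY)
m=np.uint8((g<165)*255);roi=np.zeros_like(m);cv2.fillPoly(roi,[np.array([[224,311],[315,302],[317,324],[224,332]])],255)
n,l,st,c=cv2.connectedComponentsWithStats(m&roi)
K=[]
for k in range(1,n):
    if st[k][4]>30:
        P=plane('top',c[k],.058);K.append(P);print(c[k].round(1),st[k],P.round(4))
K=sorted(K,key=lambda p:-p[1]);
print('spacings',[np.linalg.norm(K[i]-K[i+1]) for i in range(len(K)-1)])
v=K[0]-K[-1];yaw=np.arctan2(-v[0],v[1]);print('yaw',yaw)
Rz=R.from_euler('z',yaw)
O=np.mean([k-Rz.apply(b) for k,b in zip(K,[[-.082,.06,.058],[-.082,0,.058],[-.082,-.06,.058]])],0);print('origin',O)
for nm,b in dict(pow=[-.082,.06,.058],unit=[-.082,0,.058],tare=[-.082,-.06,.058],hl=[.096,.067,.097],hr=[.096,-.067,.097],cl=[-.022,.065,.094],bfl=[-.105,.095,.05],bbr=[.105,-.095,.05]).items():
    W=O+Rz.apply(b);print(nm,W.round(4),proj('top',W).round(1),proj('side',W).round(1))
for th in np.arange(.8,1.2,.05):
    q=[O+Rz.apply([.096-.12*np.cos(th)-.003*0,y,.097+.12*np.sin(th)]) for y in(.067,0,-.067)]
    print(round(th,2),[proj('top',w).round(0) for w in q],q[1].round(3))
E
```

```text
[300.9 315.5] [289 308  25  16 315] [ 0.4733 -0.0318  0.058 ]
[268.9 318.9] [264 313  11  12 121] [0.4673 0.0272 0.058 ]
[236.7 322.3] [230 316  14  14 155] [0.4611 0.0868 0.058 ]
spacings [np.float64(0.059857724231863974), np.float64(0.059342682885647514)]
yaw 0.10260886479754995
origin [5.48814814e-01 3.58126188e-02 5.55111512e-17]
pow [0.4611 0.0871 0.058 ] [236.5 322.3] [316.8 321.7]
unit [0.4672 0.0274 0.058 ] [268.8 318.9] [329.9 300.1]
tare [ 0.4734 -0.0323  0.058 ] [301.1 315.5] [341.5 280.9]
hl [0.6374 0.1123 0.097 ] [220.9 224.8] [221.1 279.5]
hr [ 0.6512 -0.021   0.097 ] [294.4 217.2] [258.6 241.1]
cl [0.5203 0.0982 0.094 ] [228.  289.6] [282.5 297.6]
bfl [0.4346 0.1196 0.05  ] [219.4 336.6] [321.6 343.3]
bbr [ 0.663  -0.0479  0.05  ] [309.5 214.7] [262.7 252.5]
0.8 [array([217., 267.]), array([257., 263.]), array([298., 259.])] [0.561 0.037 0.183]
0.85 [array([216., 265.]), array([257., 260.]), array([297., 256.])] [0.566 0.038 0.187]
0.9 [array([216., 262.]), array([256., 257.]), array([297., 253.])] [0.57  0.038 0.191]
0.95 [array([215., 259.]), array([256., 254.]), array([296., 250.])] [0.575 0.038 0.195]
1.0 [array([214., 255.]), array([255., 251.]), array([296., 247.])] [0.58  0.039 0.198]
1.05 [array([214., 252.]), array([255., 248.]), array([296., 243.])] [0.585 0.04  0.201]
1.1 [array([213., 249.]), array([254., 244.]), array([295., 240.])] [0.59  0.04  0.204]
1.15 [array([213., 245.]), array([254., 241.]), array([295., 237.])] [0.596 0.041 0.207]
```

```bash
cat >> h.py <<'E'
YAW=.1026;O=np.array([.5488,.0358,0]);B=R.from_euler('z',YAW)
def W(b): return O+B.apply(b)
def tri(p,q):
    o1,d1=ray('top',p);o2,d2=ray('side',q);t=np.linalg.lstsq(np.c_[d1,-d2],o2-o1,rcond=None)[0]
    a,b=o1+t[0]*d1,o2+t[1]*d2;return (a+b)/2,np.linalg.norm(a-b)
def orient(t): # tilt t: hand leans to the robot
    s,c=np.sin(t),np.cos(t);return B*R.from_matrix(np.array([[c,0,s],[0,-1,0],[s,0,-c]]))
def go(tip,t,corner=True):
    """shift+turn from present pose so that tip (front corner) is at world tip"""
    s=monitor.sense();r0=R.from_rotvec(s['tool_rot']);r1=orient(t)
    p=np.array(tip)-r1.apply([-.0075 if corner else 0,0,.022])
    print('t',round(s['t'],2),'F',s['force'].round(1),'tip',(s['position']+r0.apply([-.0075,0,.022])).round(4),'TCP goal',p.round(3),
     'shift',r0.inv().apply(p-s['position']).round(4),'turn',(r0.inv()*r1).as_rotvec().round(4))
E
python3 - <<'E'
from h import *
print('lamp FL',tri((217,160),(183,175)),'FR',tri((557,175),(335,105)))
print('stand',plane('top',(517,317),.01),'weight',plane('top',(199,297),.04),'loupe',plane('top',(333,257),.02))
go(W([-.25,0,.20]),.5)
E
```

```text
lamp FL (array([0.71253856, 0.0906869 , 0.2697502 ]), np.float64(0.003319232767628314)) FR (array([ 0.69370318, -0.43527315,  0.25613526]), np.float64(0.0036266163048381942))
stand [ 0.46890787 -0.44722904  0.01      ] weight [0.50820731 0.16081635 0.04      ] loupe [ 0.5849975  -0.09285293  0.02      ]
t 0.1 F [0.7 0.4 0.2] tip [ 0.1767 -0.5206  0.2182] TCP goal [0.296 0.01  0.223] shift [ 0.2823 -0.4599  0.0177] turn [-0.0605  0.4977  0.2329]
```

Request:
{"name": "play_rows", "arguments": {
  "moves": "0.02 -0.033 0 0 0 0 0; 0.04 -0.066 0 0 0.05 0.03 0; 0.06 -0.099 0 0 0.1 0.06 0; 0.08 -0.132 0 0 0.15 0.09 0; 0.1 -0.165 0 0 0.2 0.12 0; 0.12 -0.198 0 0 0.25 0.15 0; 0.14 -0.23 0 0 0.3 0.18 0; 0.15 -0.25 0 0 0.3 0.18 0"
}}

```text
t: 0.77
position: [0.2413, -0.2293, 0.2399]
tool_rot: [-3.045, -0.24, -0.458]
force: [-0.3, -0.4, 0.4]
width: 0.0442
grasp_force: 0.0
```

```bash
python3 -c "
from h import *
go(W([-.25,0,.20]),.5)"
```

```text
t 0.77 F [-0.3 -0.4  0.4] tip [ 0.2406 -0.2287  0.2167] TCP goal [0.296 0.01  0.223] shift [ 0.0814 -0.2266  0.0501] turn [-0.0502  0.1997  0.0429]
```

Request:
{"name": "play_rows", "arguments": {
  "moves": "0.01 -0.028 0.006 -0.01 0.03 0.01 0; 0.02 -0.056 0.012 -0.02 0.06 0.01 0; 0.03 -0.085 0.018 -0.03 0.09 0.02 0; 0.04 -0.113 0.025 -0.04 0.12 0.03 0; 0.05 -0.142 0.031 -0.05 0.15 0.04 0; 0.06 -0.17 0.037 -0.05 0.2 0.043 0; 0.08 -0.22 0.05 -0.05 0.2 0.043 0; 0.08 -0.22 0.05 -0.05 0.2 0.043 0"
}}

```text
t: 1.43
position: [0.2927, -0.01, 0.2227]
tool_rot: [-3.021, -0.156, -0.764]
force: [0.2, -1.4, 0.3]
width: 0.0004
grasp_force: 0.0
```

```bash
python3 -c "
from h import *
go(W([-.082,.06,.085]),.5)"
```

```text
t 1.43 F [ 0.2 -1.4  0.3] tip [ 0.2966 -0.0096  0.1998] TCP goal [0.457 0.087 0.108] shift [ 0.0981 -0.0797  0.1832] turn [0.003  0.0047 0.0015]
```

Request:
{"name": "play_rows", "arguments": {
  "moves": "0.014 -0.012 0.026 0 0 0 0; 0.028 -0.023 0.052 0 0 0 0; 0.042 -0.034 0.078 0 0 0 0; 0.056 -0.046 0.105 0 0 0 0; 0.07 -0.057 0.131 0 0 0 0; 0.084 -0.068 0.157 0 0 0 0; 0.098 -0.08 0.183 0.003 0.005 0 0; 0.098 -0.08 0.183 0.003 0.005 0 0"
}}

```text
t: 2.1
position: [0.4588, 0.0876, 0.1063]
tool_rot: [-3.018, -0.161, -0.755]
force: [-1.2, 0.8, -0.6]
width: 0.0005
grasp_force: 0.0
```

```bash
python3 -c "
from h import *
go(W([-.082,.06,.085]),.5)
cv2.imwrite('pics/side1.png',cv2.resize(cams.camera('side')[180:400,170:470],None,fx=2.5,fy=2.5,interpolation=cv2.INTER_CUBIC))
go(W([-.082,.06,.06]),.5)"
```

```text
t 2.1 F [-1.2  0.8 -0.6] tip [0.4625 0.0881 0.0834] TCP goal [0.457 0.087 0.108] shift [-0.0008  0.0008 -0.0022] turn [-0.0026  0.0094  0.0033]
t 2.15 F [-0.1 -1.4  0.1] tip [0.4614 0.0872 0.0846] TCP goal [0.457 0.087 0.083] shift [-0.0121  0.0001  0.0215] turn [-0.0019  0.0075  0.0037]
```

View pics/side1.png

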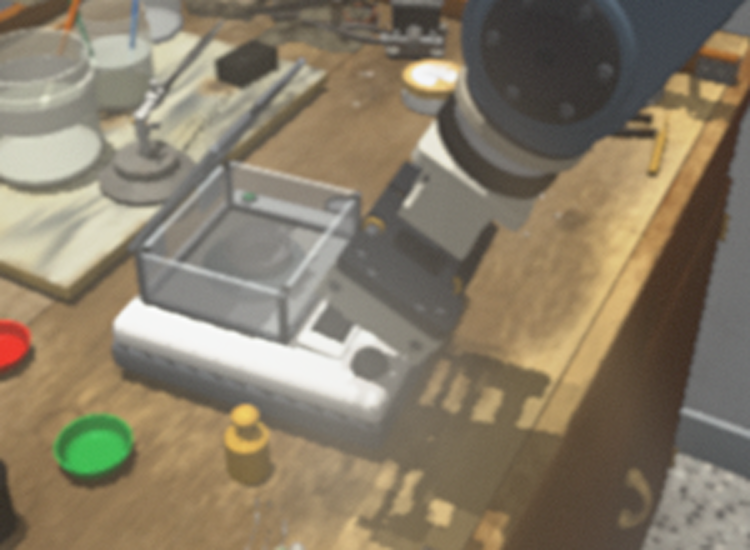

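The picture shows the hand leaning over the front of the balance. The power key is at crop (370,362), but the tip is unclear. I'll look closer with the predicted tip position marked.

```bash
python3 -c "
from h import *
s=monitor.sense();r=R.from_rotvec(s['tool_rot'])
a=cams.camera('side');P=[]
for q in ([-.0075,.0175,.022],[-.0075,-.0175,.022],[.0075,-.0175,.022],[-.0375,-.094,-.062],[.0375,-.094,-.062]):
    P.append(proj('side',s['position']+r.apply(q)))
c=cv2.resize(a[260:350,270:370],None,fx=7,fy=6.5,interpolation=cv2.INTER_CUBIC)
for p in P: cv2.circle(c,(int((p[0]-270)*7),int((p[1]-260)*6.5)),4,(0,0,255),1)
w=cv2.resize(cams.camera('wrist'),(400,300))
cv2.imwrite('pics/side2.png',c);cv2.imwrite('pics/w2.png',w)
out=np.zeros((585,800,3),np.uint8);out[:,:400]=cv2.resize(c,(400,585));out[:300,400:]=w;cv2.imwrite('pics/both.png',out)
"
```

```text
(no output)
```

View pics/both.png

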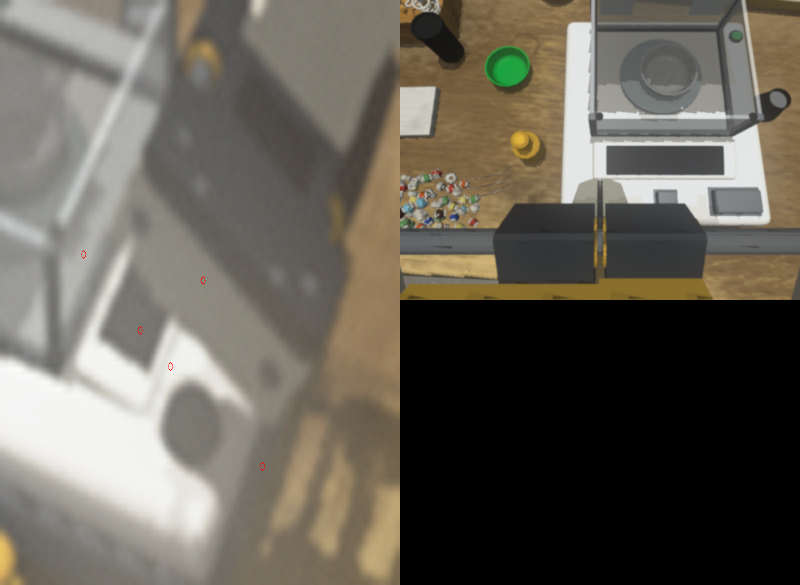

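```bash
python3 -c "
from h import *
s=monitor.sense();r=R.from_rotvec(s['tool_rot']);i=cams.camera_info('wrist');M=np.linalg.inv(i['mount'])
def pw(q):
    c=M[:3,:3]@np.array(q)+M[:3,3];return (np.array([i['fx']*c[0]/c[2]+i['cx'],i['fy']*c[1]/c[2]+i['cy']])/1.6+[400,0]).round(0)
print('tip',[pw(q) for q in ([-.0075,0,.022],[.0075,0,.022],[.0075,.011,.022],[.0075,-.011,.022])])
for k,b in dict(p=[-.082,.06,.058],u=[-.082,0,.058],t=[-.082,-.06,.058]).items(): print(k,pw(r.inv().apply(W(b)-s['position'])))
"
```

```text
tip [array([600., 201.]), array([600., 182.]), array([615., 182.]), array([585., 182.])]
p [599. 201.]
u [669. 201.]
t [740. 201.]
```

The wrist view shows the fingertip at (600,182), where the calibration predicts it, and directly over the power key. Now I'll press it.

Request:
{"name": "play_rows", "arguments": {
  "moves": "-0.004 0 0.007 0 0 0 0; -0.008 0 0.014 0 0 0 0; -0.0105 0 0.0185 0 0 0 0; -0.012 0 0.0215 0 0 0 0; -0.013 0 0.023 0 0 0 0; -0.014 0 0.025 0 0 0 0; -0.0145 0 0.0262 0 0 0 0; -0.0145 0 0.0262 0 0 0 0"
}}

```text
t: 2.92
position: [0.4627, 0.0843, 0.0952]
tool_rot: [-3.02, -0.161, -0.728]
force: [0.1, 0.0, -0.2]
width: 0.0008
grasp_force: 0.0
```

```bash
python3 -c "
from h import *
go(W([-.082,.06,.085]),.5)"
```

```text
t 2.92 F [ 0.1  0.  -0.2] tip [0.4661 0.0847 0.0722] TCP goal [0.457 0.087 0.108] shift [ 0.0011 -0.0031 -0.0137] turn [-0.0074  0.0265  0.0019]
```

```bash
python3 -c "
from h import *
for k in range(2):
    s=monitor.sense();print(s['t'],s['q'].round(3),s['dq'].round(3),s['tau'].round(1),s['force'].round(1),s['ft_torque'].round(2),s['position'].round(4));cams.camera('top')
go(W([-.082,.06,.085]),.5)"
```

```text
2.9167 [0.069 0.335 2.265 0.324 0.072 1.215] [ 0.001  0.001  0.    -0.009  0.001  0.007] [ -0.1 -36.1 -15.8   0.3  -1.4  -0.2] [ 0.1  0.  -0.2] [0.02 0.25 0.06] [0.4627 0.0843 0.0952]
2.9667 [0.069 0.335 2.265 0.323 0.072 1.216] [ 0.003 -0.001  0.    -0.015  0.002  0.015] [ -0.1 -36.1 -15.9   0.2  -1.4  -0.1] [-0.2 -0.1  0.3] [-0.01  0.26  0.06] [0.4627 0.0843 0.0952]
t 3.02 F [ 0.4 -0.3  0.7] tip [0.466  0.0848 0.0722] TCP goal [0.457 0.087 0.108] shift [ 0.0011 -0.003  -0.0137] turn [-0.0074  0.0266  0.002 ]
```

The arm touched nothing. Wrist joint 5 hit its lower limit because the tilt was too steep, so I'll use 0.2 rad instead.

```bash
python3 -c "
from h import *
go(W([-.082,.06,.085]),.2)"
```

```text
t 3.02 F [ 0.4 -0.3  0.7] tip [0.466  0.0848 0.0722] TCP goal [0.464 0.087 0.108] shift [ 0.0073 -0.003  -0.0107] turn [-0.0071 -0.2734  0.0031]
```

Request:
{"name": "play_rows", "arguments": {
  "moves": "0.008 0 -0.015 0 0 0 0; 0.016 0 -0.0265 0 -0.05 0 0; 0.016 0 -0.0265 0 -0.1 0 0; 0.016 0 -0.0265 0 -0.15 0 0; 0.016 0 -0.0265 0 -0.2 0 0; 0.016 0 -0.0265 0 -0.25 0 0; 0.016 0 -0.0265 0 -0.29 0 0; 0.016 0 -0.0265 0 -0.29 0 0"
}}

```text
t: 3.68
position: [0.4658, 0.0845, 0.1264]
tool_rot: [-3.109, -0.167, -0.285]
force: [-0.2, 0.2, 0.4]
width: 0.0004
grasp_force: 0.0
```

```bash
python3 -c "
from h import *
print(monitor.sense()['q'])
go(W([-.082,.06,.07]),.2)"
```

```text
[0.07490375 0.31509285 2.06272888 0.0206741  0.58113193 1.52203747]
t 3.68 F [-0.2  0.2  0.4] tip [0.4625 0.0843 0.1034] TCP goal [0.464 0.087 0.093] shift [-0.0075 -0.0029  0.0325] turn [-0.0063  0.017   0.0042]
```

Request:
{"name": "play_rows", "arguments": {
  "moves": "-0.0015 -0.0006 0.0065 0 0.005 0 0; -0.003 -0.0012 0.013 0 0.01 0 0; -0.0045 -0.0018 0.0195 -0.003 0.015 0 0; -0.006 -0.0024 0.026 -0.006 0.017 0.004 0; -0.0075 -0.003 0.0325 -0.006 0.017 0.004 0; -0.0075 -0.003 0.0325 -0.006 0.017 0.004 0; -0.0075 -0.003 0.0325 -0.006 0.017 0.004 0; -0.0075 -0.003 0.0325 -0.006 0.017 0.004 0"
}}

```text
t: 4.35
position: [0.4632, 0.0875, 0.0928]
tool_rot: [-3.111, -0.16, -0.313]
force: [0.3, -0.4, 0.0]
width: 0.0003
grasp_force: 0.0
```

```bash
python3 -c "
from h import *
go(W([-.082,.06,.054]),.2)"
```

```text
t 4.35 F [ 0.3 -0.4  0. ] tip [0.4603 0.0872 0.0697] TCP goal [0.464 0.087 0.077] shift [-0.0023  0.0002  0.0156] turn [-0.0006 -0.0004  0.0002]
```

Now press to 4 mm of nominal travel and hold there to read the force.

Request:
{"name": "play_rows", "arguments": {
  "moves": "-0.0005 0 0.003 0 0 0 0; -0.001 0 0.006 0 0 0 0; -0.0015 0 0.009 0 0 0 0; -0.002 0 0.011 0 0 0 0; -0.002 0 0.013 0 0 0 0; -0.0025 0 0.0145 0 0 0 0; -0.0025 0 0.0155 0 0 0 0; -0.0025 0 0.0155 0 0 0 0"
}}

```text
t: 5.02
position: [0.4636, 0.0875, 0.077]
tool_rot: [-3.111, -0.16, -0.312]
force: [-4.0, -1.2, 7.9]
width: 0.0004
grasp_force: 3.8
```

The 7.9 N reading means about 4 mm of travel, so the power key is tapped. Lift, then move to the unit key.

Request:
{"name": "play_rows", "arguments": {
  "moves": "0.001 0 -0.005 0 0 0 0; 0.002 0 -0.011 0 0 0 0; 0.004 0 -0.018 0 0 0 0; 0.005 0 -0.0245 0 0 0 0; 0.005 0.015 -0.0245 0 0 0 0; 0.005 0.03 -0.0245 0 0 0 0; 0.005 0.045 -0.0245 0 0 0 0; 0.005 0.059 -0.0245 0 0 0 0"
}}

```text
t: 5.68
position: [0.4701, 0.0282, 0.1026]
tool_rot: [-3.111, -0.16, -0.314]
force: [-0.3, 0.8, -0.2]
width: 0.0002
grasp_force: 0.0
```

```bash
python3 -c "
from h import *
go(W([-.082,.001,.054]),.2)"
```

```text
t 5.68 F [-0.3  0.8 -0.2] tip [0.4671 0.0279 0.0796] TCP goal [0.47  0.029 0.077] shift [-0.005  -0.0005  0.0251] turn [-0.0005 -0.0012  0.0004]
```

Request:
{"name": "play_rows", "arguments": {
  "moves": "-0.001 0 0.005 0 0 0 0; -0.002 0 0.01 0 0 0 0; -0.003 0 0.015 0 0 0 0; -0.004 0 0.019 0 0 0 0; -0.0045 0 0.022 0 0 0 0; -0.005 0 0.0245 0 0 0 0; -0.005 0 0.025 0 0 0 0; -0.005 0 0.025 0 0 0 0"
}}

```text
t: 6.35
position: [0.4696, 0.0294, 0.0763]
tool_rot: [-3.111, -0.161, -0.311]
force: [-4.6, 2.0, 7.9]
width: 0.0005
grasp_force: 4.2
```

Unit key is tapped too. Lift straight up.

Request:
{"name": "play_rows", "arguments": {
  "moves": "0.001 0 -0.006 0 0 0 0; 0.004 0 -0.02 0 0 0 0; 0.008 0 -0.04 0 0 0 0; 0.014 0 -0.07 0 0 0 0; 0.02 0 -0.1 0 0 0 0; 0.026 0 -0.13 0 0 0 0; 0.034 0 -0.167 0 0 0 0; 0.036 0 -0.177 0 0 0 0"
}}

```text
t: 7.02
position: [0.4715, 0.029, 0.2622]
tool_rot: [-3.111, -0.161, -0.323]
force: [1.1, -0.8, 0.6]
width: 0.0006
grasp_force: 0.0
```

```bash
python3 -c "
from h import *
go(W([.042,0,.235]),.2)"
```

```text
t 7.02 F [ 1.1 -0.8  0.6] tip [0.4687 0.0287 0.2391] TCP goal [0.594 0.04  0.258] shift [0.1191 0.0013 0.0293] turn [ 0.0004 -0.007   0.0008]
```

Request:
{"name": "play_rows", "arguments": {
  "moves": "0.018 0 0.0045 0 0 0 0; 0.036 0 0.009 0 0 0 0; 0.055 0 0.0135 0 0 0 0; 0.072 0 0.018 0 0 0 0; 0.09 0.001 0.022 0 0 0 0; 0.106 0.001 0.026 0 0 0 0; 0.119 0.001 0.029 0 -0.007 0 0; 0.119 0.001 0.029 0 -0.007 0 0"
}}

```text
t: 7.68
position: [0.5933, 0.0408, 0.2518]
tool_rot: [-3.112, -0.161, -0.301]
force: [0.5, 0.2, 0.4]
width: 0.0
grasp_force: 0.0
```

```bash
python3 -c "
from h import *
a=cams.camera('side')
s=monitor.sense();r=R.from_rotvec(s['tool_rot'])
p=proj('side',s['position']+r.apply([-.0075,0,.022]));print(p)
c=a[120:340,150:440].copy();c=cv2.resize(c,None,fx=2.7,fy=2.7,interpolation=cv2.INTER_CUBIC)
cv2.circle(c,tuple(int(v) for v in (p-[150,120])*2.7),5,(0,0,255),1)
cv2.imwrite('pics/side3.png',c)
go(W([.042,0,.2]),.2)
r0=r
for th in (.93,.8,.65,.5,.35,.2,.1,.03,0,-.02):
    d=.10;tip=W([.096-d*np.cos(th)+.003*np.sin(th),0,.097+d*np.sin(th)+.003*np.cos(th)]);r1=orient(.2)
    print(th,tip.round(4),r0.inv().apply(tip-r1.apply([-.0075,0,.022])-s['position']).round(4))
"
```

```text
[263.39594284 201.88931428]
t 7.73 F [-0.6 -1.1  0.8] tip [0.589  0.0404 0.2287] TCP goal [0.594 0.04  0.223] shift [-0.0041  0.0005  0.0284] turn [-0.0007  0.0075  0.0007]
0.93 [0.5872 0.0398 0.179 ] [-0.0114  0.0005  0.0484]
0.8 [0.5771 0.0387 0.1708] [-0.0229  0.0005  0.0544]
0.65 [0.5669 0.0377 0.1599] [-0.0351  0.0005  0.0632]
0.5 [0.5584 0.0368 0.1476] [-0.0459  0.0005  0.0737]
0.35 [0.5519 0.0361 0.1341] [-0.0549  0.0005  0.0856]
0.2 [0.5474 0.0357 0.1198] [-0.062   0.0005  0.0988]
0.1 [0.5456 0.0355 0.11  ] [-0.0657  0.0005  0.1081]
0.03 [0.545  0.0354 0.103 ] [-0.0677  0.0005  0.1148]
0 [0.5448 0.0354 0.1   ] [-0.0684  0.0005  0.1177]
-0.02 [0.5448 0.0354 0.098 ] [-0.0688  0.0005  0.1197]
```

View pics/side3.png

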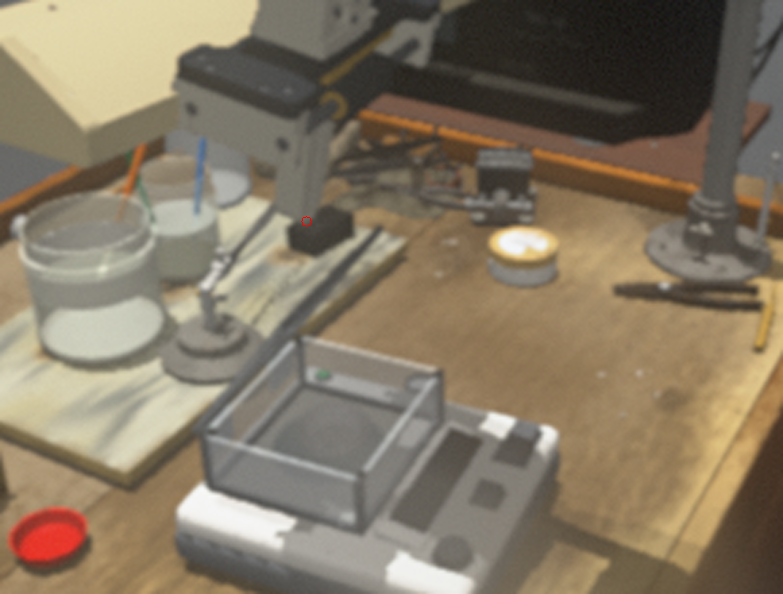

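The side view shows the tip at (306,222), above and on the outer side of the edge-on cover strip, which runs (205,430) to (380,230). Now follow the cover's arc down.

Request:
{"name": "play_rows", "arguments": {
  "moves": "-0.004 0 0.02 0 0 0 0; -0.008 0 0.036 0 0 0 0; -0.0114 0 0.0484 0 0 0 0; -0.017 0 0.0514 0 0 0 0; -0.023 0 0.0544 0 0 0 0; -0.029 0 0.059 0 0 0 0; -0.035 0 0.063 0 0 0 0; -0.0405 0 0.0685 0 0 0 0"
}}

```text
t: 8.4
position: [0.5649, 0.0376, 0.1777]
tool_rot: [-3.112, -0.16, -0.304]
force: [0.1, 0.5, 0.3]
width: 0.0008
grasp_force: 0.3
```

```bash
python3 -c "
from h import *
s=monitor.sense();r0=R.from_rotvec(s['tool_rot']);print(s['force'].round(1),(s['position']+r0.apply([-.0075,0,.022])).round(4))
for th in (.5,.35,.2,.1,.03,0,-.02):
    d=.10;tip=W([.096-d*np.cos(th)+.003*np.sin(th),0,.097+d*np.sin(th)+.003*np.cos(th)]);r1=orient(.2)
    print(th,tip.round(4),r0.inv().apply(tip-r1.apply([-.0075,0,.022])-s['position']).round(4))
"
```

```text
[0.1 0.5 0.3] [0.5618 0.0373 0.1547]
0.5 [0.5584 0.0368 0.1476] [-0.0049  0.0001  0.0063]
0.35 [0.5519 0.0361 0.1341] [-0.0139  0.0002  0.0182]
0.2 [0.5474 0.0357 0.1198] [-0.0211  0.0002  0.0314]
0.1 [0.5456 0.0355 0.11  ] [-0.0248  0.0002  0.0407]
0.03 [0.545  0.0354 0.103 ] [-0.0268  0.0002  0.0474]
0 [0.5448 0.0354 0.1   ] [-0.0275  0.0002  0.0503]
-0.02 [0.5448 0.0354 0.098 ] [-0.0279  0.0002  0.0523]
```

Request:
{"name": "play_rows", "arguments": {
  "moves": "-0.005 0 0.0065 0 0 0 0; -0.0095 0 0.012 0 0 0 0; -0.014 0 0.018 0 0 0 0; -0.0178 0 0.025 0 0 0 0; -0.021 0 0.0314 0 0 0 0; -0.0235 0 0.037 0 0 0 0; -0.0252 0 0.042 0 0 0 0; -0.026 0 0.0445 0 0 0 0"
}}

```text
t: 9.07
position: [0.5483, 0.0359, 0.1278]
tool_rot: [-3.113, -0.16, -0.301]
force: [-0.0, -0.2, 0.4]
width: -0.0
grasp_force: 0.3
```

```bash
python3 -c "
from h import *
go(W([-.004,0,.0985]),.2)
c=cv2.resize(cams.camera('side')[200:370,180:400],None,fx=3.5,fy=3.5,interpolation=cv2.INTER_CUBIC);cv2.imwrite('pics/side4.png',c)"
```

```text
t 9.07 F [-0.  -0.2  0.4] tip [0.5451 0.0356 0.1048] TCP goal [0.548 0.036 0.122] shift [-0.0017  0.0002  0.0061] turn [-0.0007  0.0074  0.0001]
```

View pics/side4.png

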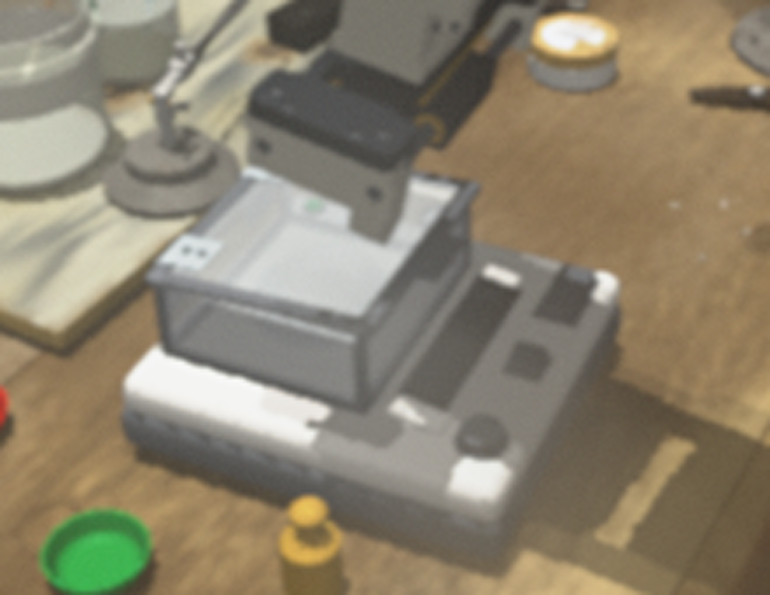

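The cover follows the finger and is nearly shut. Press down the last few mm gently, watching the force.

Request:
{"name": "play_rows", "arguments": {
  "moves": "0 0 0.001 0 0 0 0; -0.0005 0 0.002 0 0 0 0; -0.0005 0 0.003 0 0 0 0; -0.001 0 0.0035 0 0 0 0; -0.001 0 0.004 0 0 0 0; -0.001 0 0.0045 0 0 0 0; -0.001 0 0.005 0 0 0 0; -0.001 0 0.005 0 0 0 0"
}}

```text
t: 9.78
position: [0.5484, 0.036, 0.1235]
tool_rot: [-3.112, -0.16, -0.301]
force: [-0.4, -0.8, 0.6]
width: 0.0006
grasp_force: 0.2
```

Request:
{"name": "play_rows", "arguments": {
  "moves": "0 0 0.0003 0 0 0 0; 0 0 0.0005 0 0 0 0; 0 0 0.0007 0 0 0 0; 0 0 0.0009 0 0 0 0; 0 0 0.0011 0 0 0 0; 0 0 0.0012 0 0 0 0; 0 0 0.0013 0 0 0 0; 0 0 0.0013 0 0 0 0"
}}

```text
t: 10.45
position: [0.5487, 0.036, 0.1224]
tool_rot: [-3.112, -0.16, -0.302]
force: [-2.4, -0.8, 2.0]
width: 0.0003
grasp_force: 0.9
```

Request:
{"name": "play_rows", "arguments": {
  "moves": "0 0 0.0002 0 0 0 0; 0 0 0.0004 0 0 0 0; 0 0 0.0006 0 0 0 0; 0 0 0.0008 0 0 0 0; 0 0 0.0008 0 0 0 0; 0 0 0.0008 0 0 0 0; 0 0 0.0008 0 0 0 0; 0 0 0.0008 0 0 0 0"
}}

```text
t: 11.12
position: [0.5488, 0.036, 0.122]
tool_rot: [-3.113, -0.16, -0.302]
force: [-5.2, -0.1, 8.9]
width: 0.0005
grasp_force: 4.3
```

8.9 N means the cover is on its hard stop, so it is shut. Lift and move to the tare key.

Request:
{"name": "play_rows", "arguments": {
  "moves": "0.001 0 -0.006 0 0 0 0; 0.004 0 -0.02 0 0 0 0; 0.008 0 -0.04 0 0 0 0; 0.012 0 -0.06 0 0 0 0; 0.012 0 -0.06 0 0 0 0; -0.01 0.02 -0.06 0 0 0 0; -0.03 0.04 -0.06 0 0 0 0; -0.05 0.058 -0.06 0 0 0 0"
}}

```text
t: 11.78
position: [0.4936, -0.0285, 0.1701]
tool_rot: [-3.112, -0.161, -0.302]
force: [-0.6, -0.6, 0.2]
width: 0.0006
grasp_force: 0.0
```

```bash
python3 -c "
from h import *
go(W([-.082,-.059,.085]),.2)"
```

```text
t 11.78 F [-0.6 -0.6  0.2] tip [ 0.4905 -0.0288  0.1471] TCP goal [ 0.476 -0.031  0.108] shift [-0.0291  0.0007  0.0576] turn [-0.0006  0.0068  0.0009]
```

Request:
{"name": "play_rows", "arguments": {
  "moves": "-0.017 0 -0.003 0 0 0 0; -0.017 0.0007 -0.003 0 0 0 0; -0.019 0.0007 0.01 0 0.007 0 0; -0.022 0.0007 0.022 0 0.007 0 0; -0.025 0.0007 0.035 0 0.007 0 0; -0.027 0.0007 0.047 0 0.007 0 0; -0.029 0.0007 0.0575 0 0.007 0 0; -0.029 0.0007 0.0575 0 0.007 0 0"
}}

```text
t: 12.45
position: [0.4771, -0.0299, 0.107]
tool_rot: [-3.111, -0.16, -0.309]
force: [-0.7, 0.1, -0.2]
width: 0.0005
grasp_force: 0.0
```

```bash
python3 -c "
from h import *
go(W([-.082,-.059,.054]),.2)"
```

```text
t 12.45 F [-0.7  0.1 -0.2] tip [ 0.4741 -0.0302  0.0839] TCP goal [ 0.476 -0.031  0.077] shift [-0.0068  0.001   0.0291] turn [-0.0014  0.0022  0.0003]
```

Request:
{"name": "play_rows", "arguments": {
  "moves": "-0.0015 0 0.006 0 0 0 0; -0.003 0 0.012 0 0 0 0; -0.004 0 0.018 0 0 0 0; -0.005 0.001 0.023 0 0 0 0; -0.006 0.001 0.026 0 0 0 0; -0.0065 0.001 0.028 0 0 0 0; -0.0068 0.001 0.0291 0 0 0 0; -0.0068 0.001 0.0291 0 0 0 0"
}}

```text
t: 13.12
position: [0.4768, -0.0315, 0.0791]
tool_rot: [-3.111, -0.16, -0.313]
force: [-1.4, -0.1, 4.8]
width: 0.0007
grasp_force: 2.3
```

4.8 N is marginal, so I'll press 2 mm deeper.

Request:
{"name": "play_rows", "arguments": {
  "moves": "0 0 0.0005 0 0 0 0; 0 0 0.001 0 0 0 0; -0.0005 0 0.0015 0 0 0 0; -0.0005 0 0.002 0 0 0 0; -0.0005 0 0.002 0 0 0 0; -0.0005 0 0.002 0 0 0 0; -0.0005 0 0.002 0 0 0 0; -0.0005 0 0.002 0 0 0 0"
}}

```text
t: 13.78
position: [0.4768, -0.0315, 0.0773]
tool_rot: [-3.111, -0.16, -0.314]
force: [-1.7, -0.3, 7.6]
width: 0.0004
grasp_force: 3.5
```

Tare is tapped at 7.6 N, about 4 mm of travel. Lift clear and back off.

Request:
{"name": "play_rows", "arguments": {
  "moves": "0.001 0 -0.006 0 0 0 0; 0.004 0 -0.02 0 0 0 0; 0.008 0 -0.04 0 0 0 0; 0.014 0 -0.07 0 0 0 0; 0.02 0 -0.1 0 0 0 0; 0 0 -0.12 0 0 0 0; -0.02 0 -0.13 0 0 0 0; -0.02 0 -0.13 0 0 0 0"
}}

```text
t: 14.45
position: [0.4288, -0.0362, 0.2016]
tool_rot: [-3.111, -0.16, -0.313]
force: [0.6, -0.1, -0.0]
width: 0.0006
grasp_force: 0.0
```

Request:
{"name": "play_rows", "arguments": {
  "moves": "-0.03 0 0 0 0 0 0; -0.06 0 0 0 0 0 0; -0.09 0 0 0 0 0 0; -0.1 0 0 0 0 0 0; -0.1 0 0 0 0 0 0; -0.1 0 0 0 0 0 0; -0.1 0 0 0 0 0 0; -0.1 0 0 0 0 0 0"
}}

```text
t: 15.12
position: [0.335, -0.0464, 0.1807]
tool_rot: [-3.111, -0.161, -0.314]
force: [-0.3, -0.2, 0.4]
width: 0.0005
grasp_force: 0.0
```

```bash
python3 -c "
from h import *
a=cams.camera('top')
c=cv2.resize(a[195:345,170:350],None,fx=4,fy=4,interpolation=cv2.INTER_CUBIC);cv2.imwrite('pics/topend.png',c)"
```

```text
(no output)
```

View pics/topend.png

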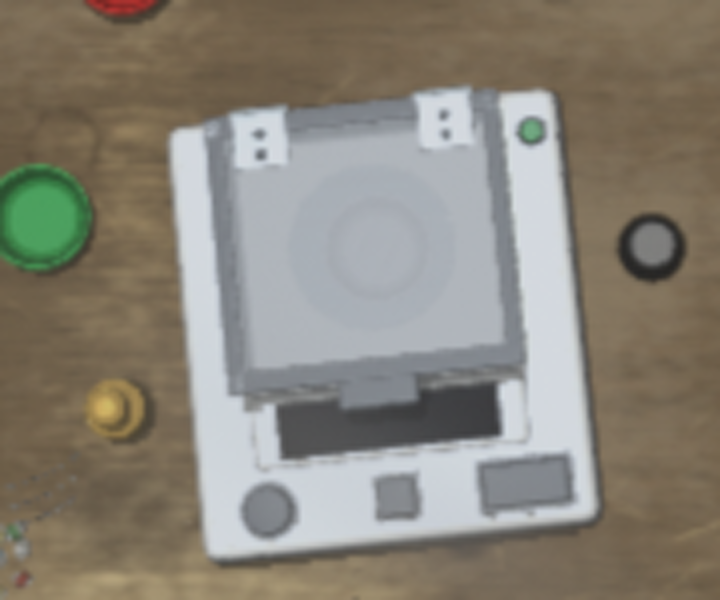

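The cover lies flat and shut (tab at crop (378,390)), the dish is centred on the pan at (377,248), and the balance hasn't moved. Handing in.

```bash
python3 -c "
from cell import job
print(job.close_job())"
```

```text
the job is handed in; nothing more can be done
None
```

I tapped power and unit, pushed the cover shut, then tapped tare, and handed the job in at about 15 s. The last picture shows the cover shut, the dish centred and nothing visibly moved, but the hand-in returned no verdict.

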